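Put the knife away and shut the blade safe through its lift gate

TASK

Lay the wooden-handled knife flat in the long compartment of the open blade safe, blade pointing towards the lever housing, and let go of it. Then shut the safe with its lever: lift it out of its notch, feel along for the hidden gap that lets it over into the far lane, take it there to the other end so that the guard plate covers the knife, and let it drop all the way into the shut notch. Leave the roll of tape, the thread spool and the wax cake where they are.

Things in the scene. Friction and masses are not known exactly. Their poses are not given: they have to be found in the camera images.
- blade_safe: grey sheet-metal blade safe fixed to the bench, 292 (x) x 250 (y) x 90 mm. Origin: at bench level (base plate x -150 to 142, y -125 to 125 mm); +x runs from the lever housing to the tray, +y from the open to the shut end of the lever's travel, z up. All 'safe frame' numbers use this frame. Tray: x -78 to 126, y -4 to 94, floor at z = 8, walls 4 thick up to z = 30.5.
- long_pocket (a point): middle of the long compartment's floor (x 24, y 69, z 8 mm in the safe frame; same axes). Inside it spans x -74 to 122, y 47.5 to 90.5; both side walls are cut away down to the floor at x 8 to 92 for the fingers. The compartments beside it (y 0 to 43.5) are too short for the knife. A guide rail, 48 high, runs along x 125 to 136.
- slot (a point): middle of the slot in the lever housing's cover (x -115, y 0, z 90 mm in the safe frame; same axes). Housing: x -150 to -80, y -125 to 125, 90 high. Black rubber lips close the slot (42 x 146) and hide the gate below; they do not resist the lever.
- knife: loose paring knife, brown wooden handle, 25 x 171 x 16 mm, 50 to 85 g, lying flat. Origin: middle of its length, at its underside; +y points to the blade's tip, z up. Handle y -86 to -6 mm (24 wide, 15 thick), flat blade from there to +86 (2 thick, 8 above the underside). Grip across the handle, for instance 25 to 35 mm behind the origin.
- knife_handle (a point): point in the middle of the knife's handle, 46 mm behind the knife's origin, 8 mm above the underside
- guard (a joint): travel (m) along the safe's +y of the bare steel guard plate (207 x 98 x 3 mm, top at z 37, a rib on its outer edge up to 47) and the lever that drives it: 0 = open (start; plate over the closed deck at y -100 to -2, clear of the compartments), 0.096 = fully shut, end stop. About 1.5 N friction.
- lever (a joint): swing (rad) about an axis along the safe's y at x -115, z 10 mm: negative leans to -x (near lane, -0.23, start), positive to +x, the tray (far lane, +0.23); stops at 0.26 either way. Stays where left. A hidden divider between the lanes stops the 10 mm stem after about 5 mm of sideways play at the knob, except at one 24 mm wide gap (see knob); 5 to 10 N at the knob feels it.
- lift (a joint): how far (m) the lever is lifted along its length: 0 = down in a notch, 0.022 = upper stop. Spring and weight pull it down with 7 N, 10 N at the top. It must be above 0.013 to leave a notch or move along; let down elsewhere it rests at 0.013. Only two notches: open (guard 0, near lane) and shut (guard 0.096, far lane; 2 mm play). The near lane's other end has none.
- knob (a point): centre of the black rounded knob (34 across, 34 high) on a 10 mm stem. Safe frame, mm: x = -115 + (160 + lift) sin(swing), y = -48 + guard travel, z = 10 + (160 + lift) cos(swing). Gripped from above, closing along the safe's y, it turns between the pads as the lever swings. The gap's centre lies anywhere from 26 to 70 mm of guard travel, new each time: find it by feel.
- tape_roll: bystander: roll of masking tape, 104 x 102 x 25 mm, lying flat; origin under its centre
- spool: bystander: wooden spool of brown thread, 46 mm across, 52 mm high; origin under its centre
- wax: bystander: round yellow-brown wax cake, 58 mm across, 19 mm high; origin under its centre
Things that resemble listed ones, but are neither listed nor needed, are in the scene too. There is more than one size of the knife; the job needs the smaller.

How it is judged:
By the outcome, as a careful person would: the job done as asked, in the order asked, and still so for the second after the job is handed in, with the robot touching nothing.
It also fails if it takes over 58 s, if anything falls off the work surface, if the arm or the gripper's body presses on something with over 40 N, if the wrist force passes 120 N, or if a joint passes its speed limit or range.

ROBOT

A 6-joint arm with a two-finger parallel gripper is mounted at the origin on a cart in front of the work surface, level with it; the furniture and walls round the work are solid. World frame = base frame: x ahead of the robot, y to its left, z up, the work surface at z = 0. Lengths are in m, angles in rad, forces in N, time in s.
With the tool pointing down it reaches from about 0.25 to 0.725 m from the base axis. Payload 4 kg.
Tool frame: the origin (TCP) lies on the centre line of the jaws, within the pads' length; the fingertips stand tip_reach ahead of it and the grasp point (between the pads) lies 5 mm behind it (tip_reach is the distance from the TCP to the fingertips, in m); z points along the fingers, y is the direction in which the jaws open and shut (so a half turn about z gives the same grasp; the last joint's range is limited). The gripper opens to 85 mm and grips with 20 to 120 N. Pads are 22 mm wide; open, the fingers measure 114 mm over their backs; the gripper's body (76 mm by 85 mm) begins 54 mm behind the grasp point. The pads swing forward as they close: fully open they stand 13 mm farther back than shut.
Start: joints at [1.303, 0.241, 0.005, 1.335, 0, 1.571], TCP at [0.132, 0.482, 0.245] pointing down, gripper open.
Joint ranges: [-2.72, 2.72], [-1.05, 1.87], [-1.09, 1.28], [-1.99, 2.15], [-1.42, 1.44], [-3.14, 3.14]. Speed limits (rad/s): [2.79, 2.79, 3.14, 3.14, 3.14, 3.14].

INTERFACE

Orientations are given as a unit quaternion [x, y, z, w].
In Python, from workcell import * gives the robot as it stands.
- The arm moves only by the tool arm_command, never from a script. Its arguments are lists of equal length, an entry for each row: "translation": the shift along the tool's x, y, z in cm, a list of three; "turn": the turn about the tool's z in rad; "hand": the closure, from 0 (fully open) to 1 (shut). In form: {"translation": [[x, y, z], ...], "turn": [turn, ...], "hand": [hand, ...]}. A call has 1 to 5 rows; each row is the pose to reach, as a shift and turn from the pose commanded when the call began, along the tool's axes at that moment; what a row does not reach only later rows make up. A row lasts 1/12 s, in which the tool goes at most 41.7 mm and 7.16 degrees, less where a joint would pass 70% of its speed; a pose out of reach is approached as far as the arm can. A call with a gripper value outside its range is refused whole. The fingers move at their own pace and stop on an object; the grip force is fixed at half the most. Time passes only in rows, so rows that repeat a pose let the fingers close. It gives the time, the measured TCP pose, the force and the opening at its end, in the units of the state.
- get_obs(): the state, without advancing time (a new reading comes with each control period).
- camera(name): name is "side" or "top" or "wrist"; returns (picture, depth): 384x512x3 uint8, red, green, blue; 384x512 float32, m along the optical axis (not along the pixel's ray), 0 where there is no reading.
- camera_info(name): a dict with "mtx" (3x3 intrinsics, pixels), "world_to_cam" (4x4, takes a point from world to camera coordinates). Camera axes: x right, y down, z forward; pixel columns grow to the right and rows downward; lengths in m; the calibration is good to about 2 mm. The wrist camera is an equidistant fisheye: a pixel r from the principal point sees the ray r / f radians off the axis. A picture is of the moment at which its call begins: read the wrist's pose just before it. camera_info takes no time and is no camera call; for the wrist camera it gives the pose at the moment of the call.
- job_done(): hands the job in, once; it reports no verdict.
Trained networks look in the newest picture that a camera, given by its name, has taken for a name from the list of things; names that differ only in an ending like _2 or _b are one class to them, and where a whole thing is asked for, a point or a joint stands for the part that bears it (a point fixed in the world has none). Each returns a list of dicts, best first, with "conf" (0 to 1); they miss things now and then, are a little off and sometimes report something else, mostly with a low value. They report only what shows in the picture. A call takes as long as a camera call. They do not tell look-alikes from the thing itself.
- search_frame(camera, name): "location" ([row, column] in pixels, amid what is visible of it).
- spot_point(camera, name): "location" ([row, column] in pixels: a listed point, or the origin of a listed thing).
The state is a dict: "clock": time; "joint_pos": joint angles; "joint_vel": joint speeds; "tau": joint torques, N m; "eef_pos": TCP position; "tool_rot": TCP orientation; "ft_force": force on the tool from outside, world axes, zero at the start; "ft_torque": the same for the moment, N m; "grip_width": finger opening in m.
Only numpy, scipy, OpenCV 4.12 (cv2) and the standard library are available. Lean on these libraries where they do the work, as an engineer would, in place of code of your own. Each camera call takes 0.05 s, during which the arm holds its last target. There are 200 camera calls.

## Working session

There is one attempt and no reset: what is moved stays moved. The work goes in short steps, Python scripts to look and compute and a tool call to move; the robot and the scene stay as the last step left them, time stands still between calls to the robot, and variables do not carry over. Pictures are saved under pics/ and viewed, about 8 in all and at most 12, crops included, and the job is handed in when it is done.

Besides the shell and the picture viewer there is one more tool, called as a command line: name --pt "numbers of a row" for each row, then --argument value for the rest. arm_command: Moves the arm, as the interface text tells. Its arguments: {"type":"object","properties":{"translation":{"type":"array","items":{"type":"array","items":{"type":"number"}}},"turn":{"type":"array","items":{"type":"number"}},"hand":{"type":"array","items":{"type":"number"}}},"required":["translation","turn","hand"]}

```bash
ls; mkdir -p pics; cat > h.py <<'E'
from workcell import *
import numpy as np, cv2
def px2w(cam, rc, depth=None, z=None):
    info=camera_info(cam); K=np.array(info["mtx"]); T=np.linalg.inv(np.array(info["world_to_cam"]))
    r,c=rc; x=(c-K[0,2])/K[0,0]; y=(r-K[1,2])/K[1,1]
    if cam=="wrist":
        t=np.hypot(x,y); d=np.array([x/t*np.sin(t),y/t*np.sin(t),np.cos(t)]) if t>0 else np.array([0,0,1.])
    else: d=np.array([x,y,1.])
    R=T[:3,:3]; o=T[:3,3]; D=R@d
    if z is not None: return o+D*(z-o[2])/D[2]
    return o+D*depth/d[2]
def w2px(cam,p):
    info=camera_info(cam); K=np.array(info["mtx"]); q=(np.array(info["world_to_cam"])@np.r_[p,1])[:3]
    if cam=="wrist":
        t=np.arctan2(np.hypot(q[0],q[1]),q[2]); n=np.hypot(q[0],q[1]); x,y=q[:2]/n*t
    else: x,y=q[:2]/q[2]
    return K[1,1]*y+K[1,2],K[0,0]*x+K[0,2]
E
python3 - <<'E'
from h import *
o=get_obs(); print(o)
a,da=camera("top"); 
for n in ["blade_safe","long_pocket","slot","knife","knife_handle","knob","tape_roll","spool","wax","guard"]:
    for f in (search_frame,spot_point):
        try:
            for r in f("top",n)[:3]:
                rc=r["location"]; d=da[int(rc[0]),int(rc[1])]; print(n,f.__name__,np.round(rc),round(r["conf"],2),np.round(px2w("top",rc,d),3))
        except Exception as e: print(n,e)
b,db=camera("side")
cv2.imwrite("pics/top.png",cv2.resize(a[:,:,::-1],(800,600))); cv2.imwrite("pics/side.png",b[:,:,::-1])
np.save("topd.npy",da); np.save("top.npy",a)
print(get_obs()["clock"])
E
```

```text
pics
{'clock': 0.0, 'joint_pos': array([ 1.30299287e+00,  2.41398096e-01,  3.71048255e-03,  1.33517652e+00,
       -2.54597235e-05,  1.57077920e+00]), 'joint_vel': array([ 0.00099618, -0.00127396,  0.00081048, -0.00028088, -0.00025921,
        0.00073634]), 'tau': array([ 4.29157208e-04, -3.72323370e+01,  2.52406508e+01,  1.70413591e-02,
       -5.37267272e-05, -9.14544493e-07]), 'eef_pos': array([0.13215511, 0.48159613, 0.2444151 ]), 'tool_rot': array([ 1.33493380e-01,  9.91049165e-01, -1.02634600e-03, -1.25420894e-04]), 'ft_force': array([ 0.8894286 ,  0.25368996, -0.35028638]), 'ft_torque': array([-0.01628133,  0.02040742,  0.05457185]), 'grip_width': 0.08571134387359738}
blade_safe call [200. 210.] 0.77 [0.57  0.061 0.037]
blade_safe call [219. 323.] 0.39 [ 0.518 -0.307  0.012]
long_pocket call [170. 292.] 0.42 [ 0.672 -0.202  0.049]
long_pocket call [191. 191.] 0.81 [0.608 0.127 0.007]
slot call [200. 206.] 0.82 [0.576 0.076 0.007]
slot call [228. 207.] 0.75 [0.474 0.062 0.084]
knife call [230. 385.] 0.93 [ 0.487 -0.508  0.011]
knife call [217. 324.] 0.7 [ 0.526 -0.31   0.009]
k
[... 316 characters left out ...]
.181]
knob call [232. 100.] 0.51 [0.462 0.411 0.024]
knob call [217. 324.] 0.32 [ 0.527 -0.311  0.009]
knob call [238. 222.] 0.52 [0.431 0.01  0.173]
tape_roll call [242. 114.] 0.88 [ 0.434  0.37  -0.005]
tape_roll call [232. 115.] 0.8 [ 0.467  0.37  -0.005]
tape_roll call [235. 219.] 0.75 [0.439 0.02  0.177]
spool call [171. 296.] 0.7 [ 0.671 -0.217  0.045]
spool call [188. 222.] 0.67 [0.61  0.022 0.04 ]
spool call [173. 296.] 0.58 [ 0.66  -0.215  0.057]
wax call [192. 118.] 0.75 [0.595 0.362 0.019]
wax call [195. 122.] 0.51 [0.587 0.351 0.018]
guard call [184. 223.] 0.61 [0.627 0.021 0.035]
guard it knows: blade_safe, knife, knife_handle, knob, long_pocket, slot, spool, tape_roll, wax
1.05
```

View pics/top.png

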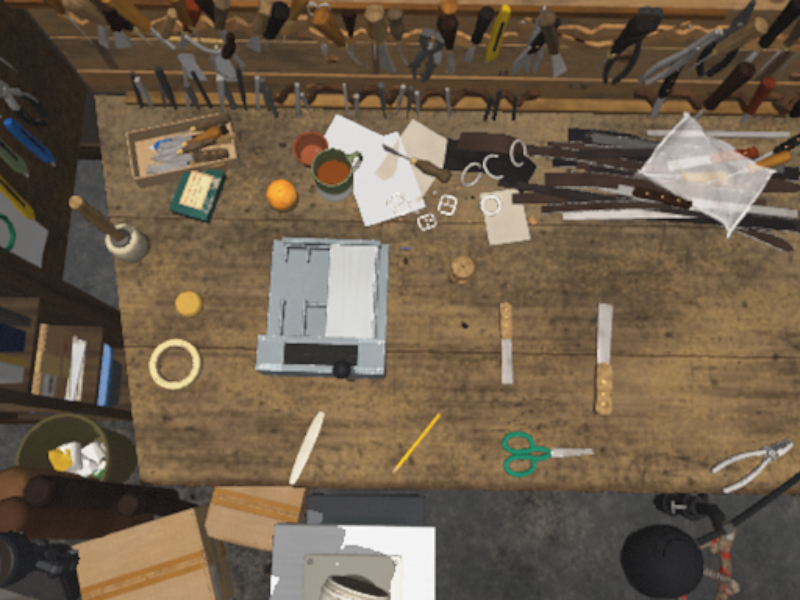

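View pics/side.png

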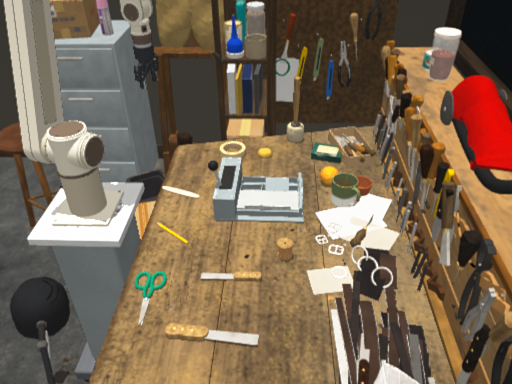

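Top view (800x600): knife candidates are the small one at (506,343), the large one at (604,360), and unrelated ones on the papers (415,160) and in the box (190,140). The small one is the target: it measures about 171 mm against about 235. Its handle points away from the robot. The safe is at (325,308) with +x away from the robot and +y to the left, and the knob is at (342,369). Next I measure the yaws.

```bash
python3 - <<'E'
from h import *
d=np.load("topd.npy"); im=np.load("top.npy")
K=np.array(camera_info("top")["mtx"]); T=np.linalg.inv(np.array(camera_info("top")["world_to_cam"]))
v,u=np.mgrid[:384,:512]; P=np.stack([(u-K[0,2])/K[0,0]*d,(v-K[1,2])/K[1,1]*d,d],-1)@T[:3,:3].T+T[:3,3]
print("cam",T[:3,3])
def rect(m,n):
    p=P[m]; print(n,m.sum(),np.median(p[:,2]).round(4)); r=cv2.minAreaRect((p[:,:2]*1000).astype(np.float32)); print(np.round(r[0],1),np.round(r[1],1),round(r[2],1))
X,Y,Z=P[...,0],P[...,1],P[...,2]
rect((Z>.08)&(Z<.1)&(X>.4)&(X<.56)&(Y>-.12)&(Y<.25),"housing")
for s in ((Z>.025)&(Z<.06)&(X>.5)&(X<.78)&(Y>-.12)&(Y<.25),): rect(s,"tray")
bench=np.median(Z[(X>.42)&(X<.6)&(abs(Y+.4)<.04)]); print("bench",bench)
for lo,hi,n in ((-.36,-.26,"small"),(-.56,-.45,"big")):
    rect((Z>bench+.004)&(X>.4)&(X<.68)&(Y>lo)&(Y<hi)&(Z<.03),n)
    rect((Z>bench+.011)&(X>.4)&(X<.68)&(Y>lo)&(Y<hi)&(Z<.03),n+" handle")
E
```

```text
cam [ 0.28406848 -0.06701168  1.38823766]
housing 1791 0.0896
[478.3  70.2] [250.2  71.2] 89.1
tray 2272 0.0372
[626.4  64. ] [203.6 208.6] 88.9
bench 0.00021764745178076694
small 547 0.0082
[ 540.1 -309. ] [279.6  99.2] 0.5
small handle 182 0.0149
[ 544.1 -304.9] [217.9  38.9] 6.8
big 812 0.0119
[ 538.2 -505.2] [109.6 274.7] 89.9
big handle 446 0.0177
[ 534.2 -508.6] [ 42.3 265.9] 89.2
```

arm_command --pt "-3 -3 0" --pt "-6 -7 0" --pt "-9 -11 0" --pt "-11 -15 0" --pt "-13 -19 0" --turn '[-0.1, -0.2, -0.27, -0.27, -0.27]' --hand '[0, 0, 0, 0, 0]'

```text
clock: 1.47
eef_pos: [0.2028, 0.2857, 0.2452]
tool_rot: [-0.001, 1.0, 0.0, 0.0]
ft_force: [0.4, 0.5, -0.1]
grip_width: 0.0853
```

arm_command --pt "-2 -3.5 0" --pt "-4 -7 0" --pt "-6 -10.5 0" --pt "-8 -14 0" --pt "-10 -17.5 0" --turn '[0, 0, 0, 0, 0]' --hand '[0, 0, 0, 0, 0]'

```text
clock: 1.88
eef_pos: [0.3033, 0.1108, 0.2458]
tool_rot: [-0.001, 1.0, 0.0, 0.001]
ft_force: [1.4, 1.0, -1.0]
grip_width: 0.0854
```

arm_command --pt "-2 -3.5 0" --pt "-4 -7 0" --pt "-6 -10.5 0" --pt "-8 -14 0" --pt "-10 -17.5 0" --turn '[0, 0, 0, 0, 0]' --hand '[0, 0, 0, 0, 0]'

```text
clock: 2.3
eef_pos: [0.4039, -0.0644, 0.2456]
tool_rot: [-0.001, 1.0, 0.0, 0.001]
ft_force: [1.2, 1.0, 0.6]
grip_width: 0.0854
```

arm_command --pt "-2 -3.5 0" --pt "-4 -7 0" --pt "-6 -10.5 0" --pt "-8 -14 0" --pt "-10 -17.5 0" --turn '[0, 0, 0, 0, 0]' --hand '[0, 0, 0, 0, 0]'

```text
clock: 2.72
eef_pos: [0.5043, -0.2391, 0.2452]
tool_rot: [-0.001, 1.0, 0.0, 0.0]
ft_force: [1.0, 1.1, 1.0]
grip_width: 0.0854
```

arm_command --pt "-1.5 -1.6 0" --pt "-3 -3 0" --pt "-4.5 -4.5 0" --pt "-4.5 -4.5 0" --turn '[0, 0, 0, 0]' --hand '[0, 0, 0, 0]'

```text
clock: 3.05
eef_pos: [0.5506, -0.2846, 0.2437]
tool_rot: [-0.0, 1.0, -0.0, 0.0]
ft_force: [-0.1, -0.3, 0.2]
grip_width: 0.0852
```

```bash
python3 - <<'E'
from h import *
print(get_obs()["eef_pos"]); T=np.linalg.inv(np.array(camera_info("wrist")["world_to_cam"])); print(T.round(3), camera_info("wrist")["mtx"])
a,d=camera("wrist")
for n in ("knife","knife_handle"):
    for r in spot_point("wrist",n)[:2]: print(n,np.round(r["location"]),round(r["conf"],2),px2w("wrist",r["location"],z=.012).round(4))
v,u=np.mgrid[:384,:512]
P=np.array([[px2w("wrist",(r,c),depth=d[r,c]) if d[r,c]>0 else [9,9,9] for c in range(0,512,1)] for r in range(0,384,1)]) if 0 else None
# vectorised
K=np.array(camera_info("wrist")["mtx"]); x=(u-K[0,2])/K[0,0]; y=(v-K[1,2])/K[1,1]; t=np.hypot(x,y)+1e-9
D=np.stack([x/t*np.tan(t),y/t*np.tan(t),np.ones_like(t)],-1)*d[...,None]; P=D@T[:3,:3].T+T[:3,3]
X,Y,Z=P[...,0],P[...,1],P[...,2]
roi=(X>.42)&(X<.64)&(Y>-.35)&(Y<-.26)&(d>0)&(d<.5)
b=np.median(Z[roi]); print("bench",b)
for lo,n in ((.004,"all"),(.011,"handle")):
    m=(roi&(Z>b+lo)&(Z<b+.03)).astype(np.uint8); k,l,s,c=cv2.connectedComponentsWithStats(m); i=1+s[1:,4].argmax(); p=P[l==i]
    r=cv2.minAreaRect((p[:,:2]*1000).astype(np.float32)); print(n,len(p),np.round(r[0],1),np.round(r[1],1),round(r[2],1),p[:,2].max().round(4))
cv2.imwrite("pics/w1.png",a[:,:,::-1])
E
```

```text
[ 0.55064793 -0.28463269  0.243735  ]
[[ 0.     0.946  0.323  0.468]
 [ 1.    -0.    -0.001 -0.284]
 [-0.     0.323 -0.946  0.372]
 [ 0.     0.     0.     1.   ]] [[297.31863964   0.         257.06475364]
 [  0.         297.31863964 190.76688783]
 [  0.           0.           1.        ]]
knife [118.  91.] 0.73 [ 0.4866 -0.5045  0.012 ]
knife [135. 241.] 0.68 [ 0.5174 -0.3015  0.012 ]
knife_handle [69. 90.] 0.75 [ 0.4197 -0.5013  0.012 ]
knife_handle [173. 238.] 0.67 [ 0.5649 -0.3058  0.012 ]
bench 0.2948215906914714
all 8963 [ 540.  -299.3] [30.5 77.7] 21.1 0.3248
handle 7880 [ 538.8 -296.6] [28.  72.4] 18.4 0.3248
```

View pics/w1.png

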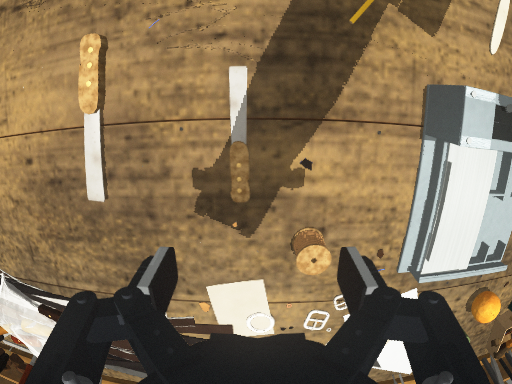

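The wrist view shows the small knife with its blade tip at (col 238, row 66), the junction at row 141 and the handle end at (240,202). The large knife is clearly longer at (93,115), and the spool is at (312,250).

```bash
python3 - <<'E'
from h import *
for rc,z in (((66,238),.010),((141,231),.015),((141,248),.015),((172,232),.015),((172,249),.015),((202,240),.01)): print(rc,px2w("wrist",rc,z=z).round(4))
E
```

```text
(66, 238) [ 0.4321 -0.3041  0.01  ]
(141, 231) [ 0.5236 -0.313   0.015 ]
(141, 248) [ 0.5237 -0.2923  0.015 ]
(172, 232) [ 0.5628 -0.3125  0.015 ]
(172, 249) [ 0.5628 -0.2913  0.015 ]
(202, 240) [ 0.6048 -0.3035  0.01  ]
```

arm_command --pt "0.2 -1 3.5" --pt "0.2 -2 7.5" --pt "0.2 -2 11.5" --pt "0.2 -2 15.5" --pt "0.2 -2 18" --turn '[0, 0, 0, 0, 0]' --hand '[0, 0, 0, 0, 0]'

```text
clock: 3.62
eef_pos: [0.544, -0.2999, 0.0617]
tool_rot: [-0.001, 1.0, 0.001, -0.002]
ft_force: [-0.0, 0.7, -0.9]
grip_width: 0.0853
```

arm_command --pt "0 0 2" --pt "0 0 3.4" --pt "0 0 3.8" --pt "0 0 4.2" --pt "0 0 4.4" --turn '[0, 0, 0, 0, 0]' --hand '[0.5, 0.5, 0.5, 0.5, 0.5]'

```text
clock: 4.03
eef_pos: [0.5471, -0.3017, 0.0221]
tool_rot: [-0.001, 1.0, -0.0, 0.0]
ft_force: [-0.6, 0.4, 0.2]
grip_width: 0.0432
```

arm_command --pt "0 0 0.2" --pt "0 0 0.3" --pt "0 0 0.3" --pt "0 0 0.3" --pt "0 0 0.3" --turn '[0, 0, 0, 0, 0]' --hand '[0.5, 0.5, 1, 1, 1]'

```text
clock: 4.45
eef_pos: [0.5476, -0.3024, 0.0196]
tool_rot: [-0.001, 1.0, -0.001, 0.001]
ft_force: [-0.6, 0.7, 3.9]
grip_width: 0.0219
```

arm_command --pt "0 0 0" --pt "0 0 0" --pt "0 0 -1" --pt "0 0 -3" --pt "0 0 -6" --turn '[0, 0, 0, 0, 0]' --hand '[1, 1, 1, 1, 1]'

```text
clock: 4.87
eef_pos: [0.5442, -0.3005, 0.0758]
tool_rot: [-0.001, 1.0, 0.002, -0.003]
ft_force: [-0.0, 0.0, -0.5]
grip_width: 0.0216
```

arm_command --pt "0 1 -3.5" --pt "-1 4 -6" --pt "-2 7.5 -8" --pt "-3 11 -8" --pt "-3.5 14.5 -8" --turn '[0, 0, 0, 0, 0.02]' --hand '[1, 1, 1, 1, 1]'

```text
clock: 5.28
eef_pos: [0.5833, -0.1559, 0.1609]
tool_rot: [0.009, 1.0, -0.0, 0.002]
ft_force: [0.3, 0.9, -1.3]
grip_width: 0.0217
```

arm_command --pt "-1 3.7 0" --pt "-2 7.4 0" --pt "-3 11 0" --pt "-4 14.7 0" --pt "-5 18.4 0" --turn '[0, 0, 0, 0, 0]' --hand '[1, 1, 1, 1, 1]'

```text
clock: 5.7
eef_pos: [0.6346, 0.028, 0.1585]
tool_rot: [0.009, 1.0, -0.0, -0.0]
ft_force: [0.6, 0.2, -1.0]
grip_width: 0.0215
```

arm_command --pt "-0.5 3 0" --pt "-1 6 0" --pt "-1.5 9 0" --pt "-1.5 11.2 0" --pt "-1.5 11.2 0" --turn '[0, 0, 0, 0, 0]' --hand '[1, 1, 1, 1, 1]'

```text
clock: 6.12
eef_pos: [0.6512, 0.1432, 0.158]
tool_rot: [0.006, 1.0, 0.001, -0.0]
ft_force: [-0.3, -0.3, -1.0]
grip_width: 0.0215
```

```bash
python3 - <<'E'
from h import *
print(get_obs()["eef_pos"],get_obs()["tool_rot"])
a,d=camera("wrist")
for n in ("long_pocket","slot","knob","knife_handle"):
    for r in spot_point("wrist",n)[:2]: print(n,np.round(r["location"]),round(r["conf"],2),px2w("wrist",r["location"],z={"long_pocket":.008,"slot":.09,"knob":.166}.get(n,.1)).round(4))
O=np.array([.5933,.0682]); c,s=np.cos(-.0175),np.sin(-.0175); R=np.array([[c,-s],[s,c]])
b=a[:,:,::-1].copy()
for q in ((-74,47.5,8),(-74,90.5,8),(122,47.5,8),(122,90.5,8),(24,69,8),(126,94,30.5),(-78,94,30.5),(-80,125,90),(-150,125,90),(-80,-125,90)):
    w=np.r_[O+R@np.array(q[:2])/1000,q[2]/1000]; r,cc=w2px("wrist",w); cv2.circle(b,(int(round(cc)),int(round(r))),2,(0,0,255),1)
cv2.imwrite("pics/w2.png",cv2.resize(b,(800,600)))
E
```

```text
[0.65122782 0.14315724 0.15795201] [ 5.87451170e-03  9.99982246e-01  9.23972698e-04 -3.79661230e-04]
long_pocket [145. 253.] 0.66 [0.6172 0.1355 0.008 ]
knife_handle [276. 255.] 0.67 [0.7009 0.134  0.1   ]
```

View pics/w2.png

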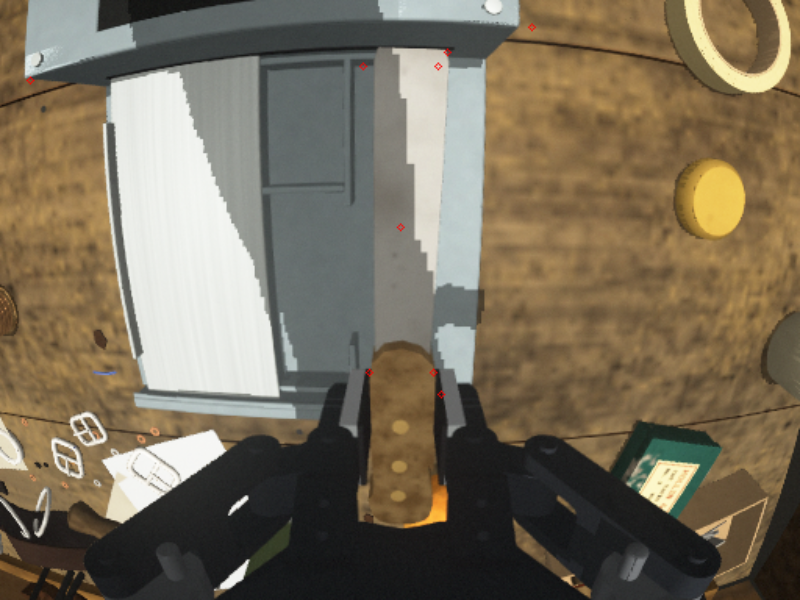

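The knife is held with its blade towards the housing. The projected corners sit 5–12 px off at the housing corners, (532,27) predicted against about (520,25) seen, so I refine the safe pose from the wrist depth.

```bash
python3 - <<'E'
from h import *
T=np.linalg.inv(np.array(camera_info("wrist")["world_to_cam"]));K=np.array(camera_info("wrist")["mtx"])
a,d=camera("wrist"); v,u=np.mgrid[:384,:512]
x=(u-K[0,2])/K[0,0]; y=(v-K[1,2])/K[1,1]; t=np.hypot(x,y)+1e-9
P=(np.stack([x/t*np.tan(t),y/t*np.tan(t),np.ones_like(t)],-1)*d[...,None])@T[:3,:3].T+T[:3,3]
X,Y,Z=P[...,0],P[...,1],P[...,2]; ok=d>0
m=ok&(abs(Z-.09)<.006)&(X<.52)&(X>.4); print("housing n",m.sum(),"z",np.median(Z[m]))
for x0 in np.arange(.49,.516,.005):
    q=m&(abs(X-x0)<.0025)
    if q.sum(): print(x0.round(3),"y",Y[q].min().round(4),Y[q].max().round(4))
for y0 in (-.03,.02,.05,.12,.17):
    q=m&(abs(Y-y0)<.004); print("y0",y0,"xmax",np.sort(X[q])[-5:].round(4))
for x0 in (.53,.545,.56,.6,.63):
    q=ok&(abs(X-x0)<.002)&(Y>.1)&(Y<.22)&(Z<.06); i=np.argsort(Y[q]); print(x0,[(round(a*1000),round(b*1000)) for a,b in zip(Y[q][i],Z[q][i])][::max(1,q.sum()//28)])
g=ok&(abs(Z-.037)<.003)&(X>.53)&(X<.72)&(Y<.09); 
for x0 in (.54,.6,.65): q=g&(abs(X-x0)<.002); print("plate y",x0,np.sort(Y[q])[[0,3,-4,-1]].round(4))
E
```

```text
housing n 7654 z 0.08952596768801419
0.49 y -0.054 0.0409
0.495 y -0.0531 0.0668
0.5 y -0.0534 0.1008
0.505 y -0.0562 0.1948
0.51 y -0.0543 0.1954
0.515 y 0.0323 0.1945
y0 -0.03 xmax [0.511  0.511  0.5111 0.5111 0.5113]
y0 0.02 xmax [0.5118 0.5119 0.5119 0.512  0.5121]
y0 0.05 xmax [0.5126 0.5127 0.5128 0.5129 0.5129]
y0 0.12 xmax [0.5139 0.5139 0.514  0.514  0.514 ]
y0 0.17 xmax [0.5148 0.5149 0.5149 0.515  0.5151]
0.53 [(100, 6), (102, 8), (105, 8), (108, 8), (111, 7), (115, 31), (116, 30), (118, 12), (119, 8), (122, 8), (169, 8), (171, 9), (173, 8), (176, 8), (178, 7), (180, 9), (183, 8), (185, 8), (188, 8), (191, 8), (193, 7), (197, -1), (200, -1), (203, 0), (205, 0), (208, -1), (211, 0), (214, 0), (217, -2), (220, -2)]
0.545 [(100, 8), (102, 9), (105, 7), (107, 7), (109, 7), (114, 30), (116, 30), (117, 20), (120, 7), (122, 7), (167, 8), (170, 8), (173, 9), (175, 7), (178, 7), (180, 7), (183, 9), (185, 7), (188, 7), (190, 7), (192, 9), (196, -1), (199, 0), (202, -1), (205, 0), (207, -1), (210, -1), (213, -1), (216, 1), (218, -1)]
0.56 [(101, 7), (102, 7), (105, 8), (107, 7), (110
[... 310 characters left out ...]
, (109, 7), (114, 29), (116, 7), (118, 8), (160, 29), (162, 30), (167, 8), (170, 8), (173, 8), (175, 7), (178, 7), (180, 7), (183, 9), (185, 7), (188, 8), (191, 8), (195, 0), (198, -1), (200, -1), (203, -1), (206, 0), (209, -2), (212, -1), (215, 0), (218, 0)]
0.63 [(101, 7), (103, 8), (106, 8), (108, 7), (111, 6), (114, 7), (117, 5), (119, 8), (160, 7), (163, 9), (166, 7), (168, 7), (171, 7), (174, 7), (177, 9), (179, 7), (182, 8), (185, 8), (188, 8), (189, 8), (193, 7), (197, 0), (200, 0), (202, -1), (206, -2), (209, -1), (212, -1), (215, 0), (217, -3)]
plate y 0.54 [-0.0286 -0.0277  0.0674  0.068 ]
plate y 0.6 [-0.0284 -0.0281  0.0666  0.0668]
plate y 0.65 [-0.0304 -0.0296  0.0648  0.0652]
```

```bash
python3 - <<'E'
from h import *
T=np.linalg.inv(np.array(camera_info("wrist")["world_to_cam"]));K=np.array(camera_info("wrist")["mtx"])
o=get_obs(); print(o["eef_pos"],o["tool_rot"])
a,d=camera("wrist"); v,u=np.mgrid[:384,:512]
x=(u-K[0,2])/K[0,0]; y=(v-K[1,2])/K[1,1]; t=np.hypot(x,y)+1e-9
P=(np.stack([x/t*np.tan(t),y/t*np.tan(t),np.ones_like(t)],-1)*d[...,None])@T[:3,:3].T+T[:3,3]
X,Y,Z=P[...,0],P[...,1],P[...,2]
m=(d>0)&(Z>.11)&(Z<.19)&(abs(u-257)<60)&(X<.72)&(X>.4)&(Y>.12)&(Y<.17)
for x0 in np.arange(.53,.71,.01):
    q=m&(abs(X-x0)<.003)
    if q.sum()>3: print(x0.round(2),q.sum(),np.percentile(Y[q],[2,50,98]).round(4),np.median(Z[q]).round(4))
E
```

```text
[0.65165398 0.13650678 0.15839529] [ 9.81155715e-03  9.99951839e-01 -1.59270327e-04 -1.65410673e-04]
0.54 355 [0.1315 0.1407 0.1517] 0.1472
0.55 589 [0.1308 0.141  0.1516] 0.1471
0.56 573 [0.1308 0.1404 0.151 ] 0.1472
0.57 583 [0.1303 0.1402 0.1503] 0.1471
0.58 561 [0.1298 0.14   0.1498] 0.1471
0.59 533 [0.1295 0.1394 0.1488] 0.147
0.6 482 [0.1296 0.1389 0.1483] 0.1469
0.61 472 [0.1293 0.1385 0.1478] 0.1468
0.62 422 [0.1289 0.1383 0.1473] 0.1469
0.63 512 [0.1288 0.1371 0.1464] 0.1472
0.64 1816 [0.1204 0.1415 0.1591] 0.1658
0.65 649 [0.1244 0.1367 0.1491] 0.1538
0.66 565 [0.1241 0.1366 0.149 ] 0.1538
0.67 348 [0.1253 0.1363 0.1474] 0.1533
0.68 294 [0.1258 0.1364 0.147 ] 0.1533
0.69 274 [0.1253 0.1359 0.1465] 0.1532
0.7 272 [0.1235 0.1354 0.1467] 0.1532
```

arm_command --pt "0.3 0 3" --pt "0.3 0 6" --pt "0.3 0 8.5" --pt "0.3 0 10" --pt "0.3 0 11" --turn '[-0.014, -0.014, -0.014, -0.014, -0.014]' --hand '[1, 1, 1, 1, 1]'

```text
clock: 6.88
eef_pos: [0.6471, 0.1364, 0.0457]
tool_rot: [0.003, 1.0, -0.0, -0.002]
ft_force: [-1.2, 0.4, -0.3]
grip_width: 0.0217
```

arm_command --pt "0 0 0.7" --pt "0 0 1.2" --pt "0 0 1.6" --pt "0 0 1.8" --pt "0 0 1.8" --turn '[0, 0, 0, 0, 0]' --hand '[1, 1, 1, 1, 1]'

```text
clock: 7.3
eef_pos: [0.6491, 0.1381, 0.0308]
tool_rot: [0.002, 1.0, 0.0, 0.0]
ft_force: [0.2, 0.4, 0.5]
grip_width: 0.0214
```

arm_command --pt "0 0 0.1" --pt "0 0 0.2" --pt "0 0 0.2" --pt "0 0 0.2" --pt "0 0 0.2" --turn '[0, 0, 0, 0, 0]' --hand '[1, 1, 1, 0.6, 0.55]'

```text
clock: 7.72
eef_pos: [0.6489, 0.1381, 0.0287]
tool_rot: [0.002, 1.0, 0.0, 0.0]
ft_force: [-0.1, 0.4, -0.3]
grip_width: 0.0384
```

arm_command --pt "0 0 0" --pt "0 0 0" --pt "0 0 -1" --pt "0 0 -3" --pt "0 0 -6" --turn '[0, 0, 0, 0, 0]' --hand '[0.55, 0.55, 0.55, 0.55, 0.55]'

```text
clock: 8.13
eef_pos: [0.6464, 0.1375, 0.0862]
tool_rot: [0.002, 1.0, -0.001, -0.003]
ft_force: [-0.1, -0.1, -0.3]
grip_width: 0.0389
```

arm_command --pt "0 0 -4" --pt "0 0 -8" --pt "0 0 -12" --pt "0 0 -13" --pt "0 0 -13" --turn '[0, 0, 0, 0, 0]' --hand '[0.55, 0.55, 0.55, 0.55, 0.55]'

```text
clock: 8.55
eef_pos: [0.6513, 0.1386, 0.2252]
tool_rot: [0.002, 1.0, 0.001, 0.006]
ft_force: [0.0, 0.6, -0.4]
grip_width: 0.0383
```

```bash
python3 - <<'E'
from h import *
T=np.linalg.inv(np.array(camera_info("wrist")["world_to_cam"]));K=np.array(camera_info("wrist")["mtx"])
o=get_obs(); print(o["eef_pos"],o["tool_rot"])
a,d=camera("wrist"); cv2.imwrite("pics/w3.png",cv2.resize(a[:,:,::-1],(800,600))); v,u=np.mgrid[:384,:512]
x=(u-K[0,2])/K[0,0]; y=(v-K[1,2])/K[1,1]; t=np.hypot(x,y)+1e-9
P=(np.stack([x/t*np.tan(t),y/t*np.tan(t),np.ones_like(t)],-1)*d[...,None])@T[:3,:3].T+T[:3,3]
X,Y,Z=P[...,0],P[...,1],P[...,2]
m=(d>0)&(Z>.14)&(Z<.2)&(X<.5)&(abs(Y-.02)<.05); print("knob n",m.sum(),[ (f(X[m]).round(4),f(Y[m]).round(4),f(Z[m]).round(4)) for f in (np.min,np.median,np.max)] if m.any() else 0)
for x0 in (.54,.56,.58,.6,.64,.66,.68,.70):
    q=(d>0)&(abs(X-x0)<.002)&(Y>.116)&(Y<.16)&(Z<.05)&(Z>.012)
    if q.any(): print(x0,q.sum(),np.percentile(Y[q],[2,98]).round(4),np.median(Z[q]).round(4))
E
```

```text
[0.65134138 0.13857074 0.22521675] [0.00192006 0.99998136 0.0012246  0.0056649 ]
knob n 0 0
0.54 90 [0.1165 0.1598] 0.0162
0.56 89 [0.1163 0.153 ] 0.0161
0.58 64 [0.1162 0.16  ] 0.0158
0.6 77 [0.1242 0.1595] 0.0161
0.64 63 [0.1291 0.1496] 0.0226
0.66 62 [0.1277 0.1505] 0.0226
0.68 59 [0.1286 0.1474] 0.0225
0.7 66 [0.1263 0.159 ] 0.0227
```

View pics/w3.png

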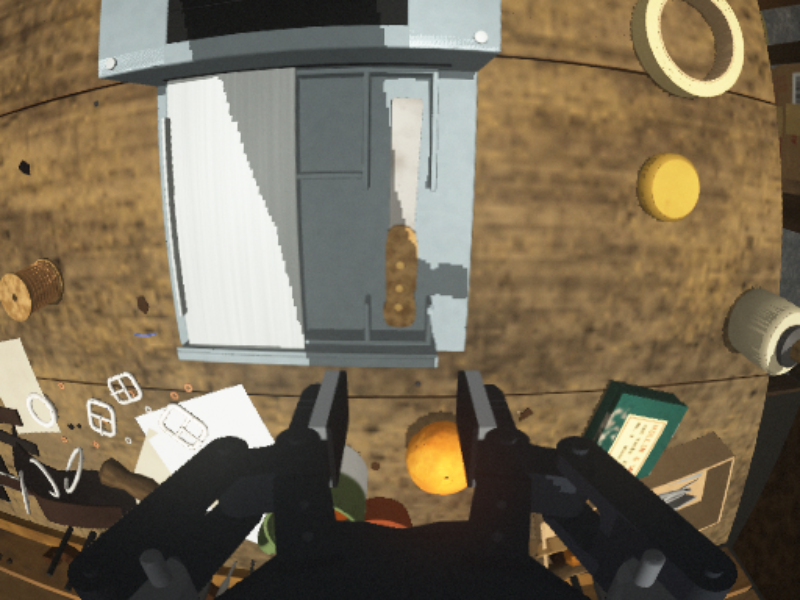

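The knife lies flat inside the long compartment: blade tip (406,98), handle end (400,326), handle top at z=22.6 mm as expected. Now the lever.

arm_command --pt "3 -2 -1" --pt "6.5 -4 -1" --pt "10 -6 -1" --pt "13.5 -8 -1" --pt "17 -10 -1" --turn '[0.015, 0.015, 0.015, 0.015, 0.015]' --hand '[0.3, 0.3, 0.3, 0.3, 0.3]'

```text
clock: 9.02
eef_pos: [0.4751, 0.0378, 0.2258]
tool_rot: [0.009, 1.0, -0.0, -0.002]
ft_force: [0.9, -0.8, 0.6]
grip_width: 0.0593
```

arm_command --pt "2 -1 0" --pt "4 -1.5 0" --pt "4 -1.5 0" --pt "4 -1.5 0" --turn '[0, 0, 0, 0]' --hand '[0.3, 0.3, 0.3, 0.3]'

```text
clock: 9.35
eef_pos: [0.4364, 0.0241, 0.2271]
tool_rot: [0.01, 1.0, -0.0, -0.001]
ft_force: [-0.1, -1.8, 0.1]
grip_width: 0.0599
```

```bash
python3 - <<'E'
from h import *
T=np.linalg.inv(np.array(camera_info("wrist")["world_to_cam"]));K=np.array(camera_info("wrist")["mtx"])
o=get_obs(); print(o["eef_pos"],o["tool_rot"])
a,d=camera("wrist"); cv2.imwrite("pics/w4.png",cv2.resize(a[:,:,::-1],(800,600))); v,u=np.mgrid[:384,:512]
x=(u-K[0,2])/K[0,0]; y=(v-K[1,2])/K[1,1]; t=np.hypot(x,y)+1e-9
P=(np.stack([x/t*np.tan(t),y/t*np.tan(t),np.ones_like(t)],-1)*d[...,None])@T[:3,:3].T+T[:3,3]
X,Y,Z=P[...,0],P[...,1],P[...,2]
m=(d>0)&(Z>.13)&(Z<.188)&(X<.48)&(abs(Y-.02)<.045); print("knob n",m.sum(),np.percentile(P[m],[1,50,99],axis=0).round(4))
r,c=w2px("wrist",[.4406,.0234,.166]); print(r,c,r*1.5625,c*1.5625)
E
```

```text
[0.43637358 0.0240792  0.2271328 ] [ 9.73842686e-03  9.99951800e-01 -3.83620980e-05 -1.24868076e-03]
knob n 1851 [[0.4218 0.0079 0.162 ]
 [0.4331 0.0235 0.1771]
 [0.4513 0.0386 0.1822]]
219.30068348646387 255.42708361512723 342.6573179475998 399.1048181486363
```

View pics/w4.png

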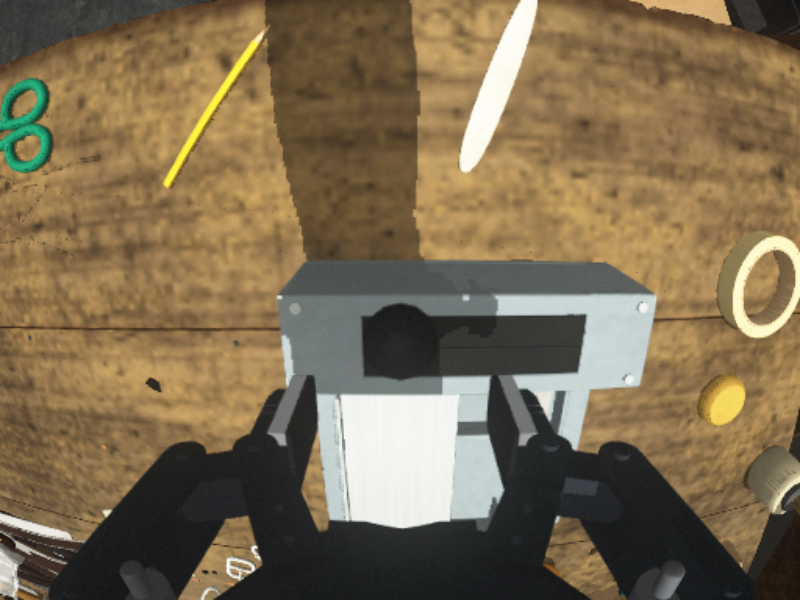

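The knob's image centre is (400,342), matching the kinematic prediction (399,343). I descend and grip it.

arm_command --pt "0 0 2" --pt "0 0 4" --pt "0 0 5.5" --pt "0 0 6.4" --pt "0 0 6.4" --turn '[0, 0, 0, 0, 0]' --hand '[0.3, 0.3, 0.3, 0.3, 0.3]'

```text
clock: 9.82
eef_pos: [0.4371, 0.0247, 0.1617]
tool_rot: [0.009, 1.0, -0.0, -0.003]
ft_force: [0.0, 0.2, 0.5]
grip_width: 0.0598
```

arm_command --pt "0 0 0" --pt "0 0 0" --pt "0 0 0" --pt "0 0 0" --pt "0 0 0" --turn '[0, 0, 0, 0, 0]' --hand '[0.4, 1, 1, 1, 1]'

```text
clock: 10.23
eef_pos: [0.4388, 0.0243, 0.1654]
tool_rot: [0.009, 1.0, -0.0, 0.001]
ft_force: [-1.5, -0.7, 4.6]
grip_width: 0.0312
```

arm_command --pt "0.1 0 -0.5" --pt "0.2 0 -1" --pt "0.3 0 -1.5" --pt "0.4 0 -2" --pt "0.4 0 -2" --turn '[0, 0, 0, 0, 0]' --hand '[1, 1, 1, 1, 1]'

```text
clock: 10.65
eef_pos: [0.434, 0.0245, 0.1847]
tool_rot: [0.009, 1.0, -0.0, 0.0]
ft_force: [2.3, -0.7, -9.8]
grip_width: 0.0315
```

arm_command --pt "0 0 0" --pt "0 0 0" --pt "0 0 0" --turn '[0, 0, 0]' --hand '[1, 1, 1]'

```text
clock: 10.9
eef_pos: [0.434, 0.0245, 0.184]
tool_rot: [0.009, 1.0, -0.0, -0.0]
ft_force: [2.6, -0.1, -9.5]
grip_width: 0.0309
```

arm_command --pt "0 0.5 0" --pt "0 1 0" --pt "0 1.5 0" --pt "0 1.5 0" --pt "0 1.5 0" --turn '[0, 0, 0, 0, 0]' --hand '[1, 1, 1, 1, 1]'

```text
clock: 11.32
eef_pos: [0.4343, 0.0403, 0.1842]
tool_rot: [0.009, 1.0, 0.001, -0.0]
ft_force: [1.7, -0.0, -9.9]
grip_width: 0.0312
```

arm_command --pt "-0.3 0 0" --pt "-0.6 0 -0.1" --pt "-0.8 0 -0.1" --pt "-0.8 0 -0.1" --pt "-0.8 0 -0.1" --turn '[0, 0, 0, 0, 0]' --hand '[1, 1, 1, 1, 1]'

```text
clock: 11.73
eef_pos: [0.4421, 0.0397, 0.1853]
tool_rot: [0.009, 1.0, 0.0, -0.0]
ft_force: [-0.1, 2.2, -7.7]
grip_width: 0.0314
```

arm_command --pt "-0.2 0 0" --pt "-0.3 0 0" --pt "-0.3 0 0" --turn '[0, 0, 0]' --hand '[1, 1, 1]'

```text
clock: 11.98
eef_pos: [0.4433, 0.0395, 0.1853]
tool_rot: [0.009, 1.0, 0.0, -0.002]
ft_force: [-6.4, 1.9, -1.6]
grip_width: 0.0313
```

arm_command --pt "-0.1 0.2 0" --pt "-0.1 0.4 0" --pt "-0.1 0.6 0" --pt "-0.1 0.8 0" --pt "-0.1 0.8 0" --turn '[0, 0, 0, 0, 0]' --hand '[1, 1, 1, 1, 1]'

```text
clock: 12.4
eef_pos: [0.4436, 0.0442, 0.185]
tool_rot: [0.01, 1.0, -0.004, -0.003]
ft_force: [-7.8, -6.5, -0.3]
grip_width: 0.0313
```

arm_command --pt "0 0.2 0" --pt "0 0.4 0" --pt "0 0.6 0" --pt "0 0.8 0" --pt "0 0.8 0" --turn '[0, 0, 0, 0, 0]' --hand '[1, 1, 1, 1, 1]'

```text
clock: 12.82
eef_pos: [0.4435, 0.0527, 0.1844]
tool_rot: [0.01, 1.0, -0.003, -0.003]
ft_force: [-6.5, -4.0, -5.9]
grip_width: 0.0311
```

arm_command --pt "0 0.2 0" --pt "0 0.4 0" --pt "0 0.6 0" --pt "0 0.8 0" --pt "0 0.8 0" --turn '[0, 0, 0, 0, 0]' --hand '[1, 1, 1, 1, 1]'

```text
clock: 13.23
eef_pos: [0.4436, 0.0611, 0.184]
tool_rot: [0.01, 1.0, -0.003, -0.004]
ft_force: [-6.2, -2.9, -7.3]
grip_width: 0.031
```

arm_command --pt "0 0.2 0" --pt "0 0.4 0" --pt "0 0.6 0" --pt "0 0.8 0" --pt "0 0.8 0" --turn '[0, 0, 0, 0, 0]' --hand '[1, 1, 1, 1, 1]'

```text
clock: 13.65
eef_pos: [0.4472, 0.0715, 0.1853]
tool_rot: [0.009, 1.0, -0.0, 0.0]
ft_force: [-1.1, -1.1, -9.1]
grip_width: 0.0315
```

arm_command --pt "-0.8 0 -0.1" --pt "-1.5 0 -0.15" --pt "-2 0 -0.2" --pt "-2 0 -0.2" --turn '[0, 0, 0, 0]' --hand '[1, 1, 1, 1]'

```text
clock: 13.98
eef_pos: [0.4685, 0.0709, 0.1874]
tool_rot: [0.01, 1.0, 0.0, 0.0]
ft_force: [-0.4, -0.8, -9.1]
grip_width: 0.0312
```

arm_command --pt "-1.2 0 -0.1" --pt "-2.4 0 0" --pt "-3.6 0 0.15" --pt "-4.7 0 0.3" --pt "-4.7 0 0.3" --turn '[0, 0, 0, 0, 0]' --hand '[1, 1, 1, 1, 1]'

```text
clock: 14.4
eef_pos: [0.5149, 0.07, 0.1835]
tool_rot: [0.01, 1.0, -0.0, -0.001]
ft_force: [-1.9, -1.1, -8.0]
grip_width: 0.0312
```

arm_command --pt "0 0.8 0" --pt "0 1.6 0" --pt "0 2.4 0" --pt "0 3.2 0" --pt "0 4 0" --turn '[0, 0, 0, 0, 0]' --hand '[1, 1, 1, 1, 1]'

```text
clock: 14.82
eef_pos: [0.5148, 0.1087, 0.1846]
tool_rot: [0.01, 1.0, -0.003, 0.001]
ft_force: [0.8, -7.6, -8.0]
grip_width: 0.0312
```

arm_command --pt "0 0.5 0" --pt "0 0.9 0" --pt "0 1.1 0" --pt "0 1.1 0" --pt "0 1.1 0" --turn '[0, 0, 0, 0, 0]' --hand '[1, 1, 1, 1, 1]'

```text
clock: 15.23
eef_pos: [0.515, 0.1202, 0.1847]
tool_rot: [0.009, 1.0, -0.002, 0.001]
ft_force: [-0.2, -7.0, -7.9]
grip_width: 0.031
```

arm_command --pt "0.1 0 0.5" --pt "0.2 0 1" --pt "0.3 0 1.5" --pt "0.4 0 2" --pt "0.4 0 2" --turn '[0, 0, 0, 0, 0]' --hand '[1, 1, 1, 1, 1]'

```text
clock: 15.65
eef_pos: [0.5133, 0.1206, 0.1672]
tool_rot: [0.01, 1.0, -0.001, 0.004]
ft_force: [-0.0, -6.7, 2.6]
grip_width: 0.0314
```

arm_command --pt "0.05 -0.1 0.2" --pt "0.1 -0.2 0.3" --pt "0.1 -0.2 0.4" --pt "0.1 -0.2 0.4" --turn '[0, 0, 0, 0]' --hand '[1, 1, 1, 1]'

```text
clock: 15.98
eef_pos: [0.5152, 0.1197, 0.1666]
tool_rot: [0.01, 1.0, 0.001, 0.008]
ft_force: [1.3, -5.1, 10.9]
grip_width: 0.0312
```

arm_command --pt "0 0 -0.2" --pt "0 0 -0.3" --pt "0 0 -0.3" --pt "0 0 -0.3" --pt "0 0 -0.3" --turn '[0, 0, 0, 0, 0]' --hand '[0.4, 0.3, 0.3, 0.3, 0.3]'

```text
clock: 16.4
eef_pos: [0.5099, 0.1197, 0.1634]
tool_rot: [0.009, 1.0, 0.0, 0.0]
ft_force: [0.9, 0.7, -0.1]
grip_width: 0.0599
```

arm_command --pt "0 0 -2" --pt "0 0 -5" --pt "0 0 -8" --pt "0 0 -8" --pt "0 0 -8" --turn '[0, 0, 0, 0, 0]' --hand '[0.3, 0.3, 0.3, 0.3, 0.3]'

```text
clock: 16.82
eef_pos: [0.5111, 0.1196, 0.245]
tool_rot: [0.009, 1.0, 0.001, 0.002]
ft_force: [-0.1, 0.4, -0.3]
grip_width: 0.0595
```

```bash
python3 - <<'E'
from h import *
T=np.linalg.inv(np.array(camera_info("wrist")["world_to_cam"]));K=np.array(camera_info("wrist")["mtx"])
o=get_obs(); print(o["clock"],o["eef_pos"],o["grip_width"])
a,d=camera("wrist"); cv2.imwrite("pics/w5.png",cv2.resize(a[:,:,::-1],(800,600))); v,u=np.mgrid[:384,:512]
x=(u-K[0,2])/K[0,0]; y=(v-K[1,2])/K[1,1]; t=np.hypot(x,y)+1e-9
P=(np.stack([x/t*np.tan(t),y/t*np.tan(t),np.ones_like(t)],-1)*d[...,None])@T[:3,:3].T+T[:3,3]
X,Y,Z=P[...,0],P[...,1],P[...,2]
m=(d>0)&(Z>.13)&(Z<.205)&(abs(X-.51)<.04)&(abs(Y-.118)<.03)
m&=a.max(2)<70
print("knob n",m.sum(),np.percentile(P[m],[1,50,99],axis=0).round(4))
g=(d>0)&(abs(Z-.037)<.003)&(X>.53)&(X<.72)&(Y>0)
for x0 in (.56,.6,.64): q=g&(abs(X-x0)<.002); print("plate y",x0,np.sort(Y[q])[[0,3,-4,-1]].round(4) if q.sum()>8 else q.sum())
t,_=camera("top"); cv2.imwrite("pics/top2.png",cv2.resize(t[90:330,60:420,::-1],(780,520)))
E
```

```text
16.8167 [0.51113019 0.11963427 0.24504843] 0.059520270922812486
knob n 1557 [[0.4966 0.1029 0.165 ]
 [0.5082 0.1181 0.1782]
 [0.5256 0.1331 0.1829]]
plate y 0.56 [0.0689 0.0701 0.1607 0.1621]
plate y 0.6 [0.0678 0.0688 0.1617 0.1618]
plate y 0.64 [0.067  0.0683 0.1589 0.1616]
```

View pics/w5.png

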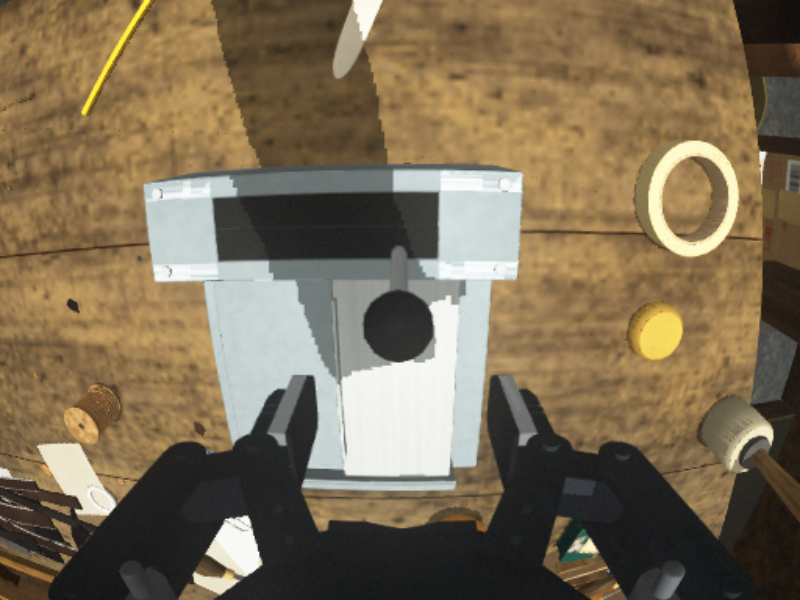

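The plate covers the compartments (columns 335–458) and the knob is at (399,326) in the far lane. The tape, wax and spool are untouched. The knob top is at 182.9 mm, against 182.2 mm in the open notch, so the lever has dropped fully.

```bash
python3 -c "
from workcell import *
print(job_done())"
```

```text
the job is handed in; nothing more can be done
None
```

The knife is in the safe, the safe is shut, and I handed the job in at about 17 s of the 58 s allowed.

**Knife:** I picked the smaller wooden-handled one and laid it flat in the long compartment, blade towards the lever housing, then let go. The close view afterwards showed it inside the walls, with the handle top at z = 22.6 mm, as expected for lying on the floor.

**Lever:** I lifted it, pushed sideways with 6–8 N and slid it along until it gave. The gap turned up between about 37 and 47 mm of guard travel. I then swung it to the far lane, moved it to the end stop and lowered it until it met the bottom.

**Last checks, after letting go:**
- **Guard plate:** it moved about 96 mm and covers the compartments, at world y of about 0.068 to 0.162 m.
- **Knob:** its top is at z = 182.9 mm, against 182.2 mm in the open notch, so the lever is fully down.
- **Bystanders:** I never touched the tape roll, spool or wax, and the last picture shows nothing disturbed.
- **Robot:** the gripper was open, about 8 cm above the knob, touching nothing.

No final check failed. The first projection of the safe's outline looked a few millimetres off at the housing corners, but the arm was still settling. Depth readings then confirmed the pose I used.

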